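Fetch the beaker from behind the stock onto the balance

TASK

The small beaker stands at the back of the white storage bay, behind the bottle and the conical flask. Stand the bottle and the flask out of the way in the shallow metal side tray, then fetch the beaker and set it in the middle of the balance pan; only after that put the bottle and the flask back, each exactly on the place in the bay where it stood before. Keep everything upright and leave the specimen cup and the timer where they are.

Things in the scene. Friction and masses are not known exactly. Their poses are not given: they have to be found in the camera images.
- bottle: Reagent bottle with a blue screw cap, 138 mm tall: round body 68 mm across up to a height of 90 mm, then a shoulder, and a cap 48 mm across from 119 mm up; can be taken across the body just below the shoulder or by the cap. About 0.3 kg. Starts on one of the two front places of the bay. Origin: centre of its underside, z up along its axis.
- conical_flask: Conical flask with a foil-covered mouth, 133 mm tall, 76 mm across at its foot and tapering to the neck: it takes the fingers like a plain cone, 76 mm across at 8 mm height, 42 mm at 95 mm, 32 mm at 114 mm, the foil cap above that being soft to the touch (no contact). Can be taken by the neck, the pads about 100 mm above its foot. About 0.11 kg. Starts on the other front place of the bay. Origin: centre of its underside, z up along its axis.
- beaker: Small empty open glass beaker, 54 mm across, 69 mm tall, about 0.05 kg; can be taken across its outside. Starts on the back place of the bay. Origin: centre of its underside, z up along its axis.
- bay: White plastic storage bay, fixed: an open tray 160 mm (its x, depth) by 210 mm (its y), floor 4 mm thick, rim 18 mm high, walls 4 mm. Three thin black circles on the floor mark the places: two at the front at x -30 mm, y +54 and -54 mm (84 mm across), one at the back at x +30 mm, y 0 (62 mm across). Things start centred on their circles. Origin: centre of its underside; x points away from the robot (turned up to 0.2 rad), z up.
- side_tray: Shallow dark metal side tray, fixed, empty at the start: 130 mm (its x) by 230 mm (its y), floor 3 mm thick, rim 12.5 mm high. Room for the bottle and the flask side by side, for example at y +54 and -54 mm. Origin: centre of its underside, z up.
- balance: Bench balance, fixed: grey housing 150 mm (its x) by 180 mm (its y), 44 mm high, with a round steel pan 112 mm across exactly over its origin; the pan's flat top is 54 mm above the origin. The pan does not move. Origin: centre of its underside, z up.
- specimen_cup: Bystander: specimen cup with a red lid, 72 mm across, 76 mm tall, standing at the back on the right. Loose; leave it alone. Origin: centre of its underside.
- timer: Bystander: white bench timer, 68 x 68 x 20 mm, lying at the back left of the middle. Loose; leave it alone. Origin: centre of its underside. Note: a fixed wall cabinet hangs over the back of the bench (x beyond about 0.65 m, from 0.55 m up); keep the wrist clear of it, swinging from side to side near the front.

How it is judged:
By the outcome, as a careful person would: the job done as asked, in the order asked, and still so for the second after the job is handed in, with the robot touching nothing.
It also fails if it takes over 136 s, if anything falls off the work surface, if the arm or the gripper's body presses on something with over 40 N, if the wrist force passes 120 N, or if a joint passes its speed limit or range.

ROBOT

A 7-joint arm with a two-finger parallel gripper is mounted at the origin on a cart in front of the work surface, level with it; the furniture and walls round the work are solid. World frame = base frame: x ahead of the robot, y to its left, z up, the work surface at z = 0. Lengths are in mm, angles in rad, forces in N, time in s.
With the tool pointing down it reaches from about 425 to 875 mm from the base axis. Payload 8.4 kg.
Tool frame: the origin (TCP) lies midway between the tips of the shut fingers; the grasp point (between the pads) lies 19 mm behind it (env.hold_point_z is the distance from the TCP to the grasp point, in mm); z points along the fingers, y is the line along which they close (so a half turn about z gives the same grasp; the last joint's range is limited). The gripper opens to 87 mm and grips with 3 to 60 N. Pads are 19 mm wide; open, the fingers measure 117 mm over their backs; the gripper's body (75 mm by 190 mm) begins 51 mm behind the grasp point.
Start: joints at [-1.364, 0.333, 0.04, 1.465, -0.013, 1.343, -0.059], TCP at [195.688, 619.814, 222.546] pointing down, gripper open.
Joint ranges: [-2.58, 2.58], [-0.38, 2.09], [-1.3, 1.39], [0.25, 2.4], [-1.5, 4.64], [0.08, 2.09], [-2.65, 2.65]. Speed limits (rad/s): [2.22, 2.22, 2.79, 2.79, 3.14, 3.14, 3.14].

INTERFACE

Orientations are given as a rotation vector (axis times angle).
In Python, from rig import env gives the robot as it stands.
- The arm moves only by the tool arm_command, never from a script. Its argument "increments" is a list of rows, each a list of 7 numbers: the turn, a rotation vector about the tool's x, y, z in rad, then the shift along the tool's x, y, z in cm, then the opening in per cent of the stroke, from 0 (shut) to 100 (fully open). A call has 1 to 5 rows; each row is the pose to reach, as a shift and turn from the pose commanded when the call began, along the tool's axes at that moment; what a row does not reach only later rows make up. A row lasts 1/12 s, in which the tool goes at most 41.7 mm and 7.16 degrees, less where a joint would pass 70% of its speed; a pose out of reach is approached as far as the arm can. A call with a gripper value outside its range is refused whole. The fingers move at their own pace and stop on an object; "newtons" is the grip in N (left out, the last holds). Time passes only in rows, so rows that repeat a pose let the fingers close. It gives the time, the measured TCP pose, the force, the opening and the grip force at its end, in the units of the state.
- env.read_state(): the state, without advancing time (a new reading comes with each control period).
- env.camera(name): name is "scene" or "top"; returns (picture, depth): 400x640x3 uint8, red, green, blue; 400x640 float32, mm along the optical axis (not along the pixel's ray), 0 where there is no reading.
- env.camera_params(name): a dict with "intrinsics" (3x3 intrinsics, pixels), "R" (3x3) and "t" (3): a world point X has camera coordinates R X + t. Camera axes: x right, y down, z forward; pixel columns grow to the right and rows downward; lengths in mm; the calibration is good to about 2 mm. A picture is of the moment at which its call begins. camera_params takes no time and is no camera call.
- env.close_job(): hands the job in; it is judged then, once.
Trained networks look in the newest picture that a camera, given by its name, has taken for a name from the list of things; names that differ only in an ending like _2 or _b are one class to them, and where a whole thing is asked for, a point or a joint stands for the part that bears it (a point fixed in the world has none). Each returns a list of dicts, best first, with "conf" (0 to 1); they miss things now and then, are a little off and sometimes report something else, mostly with a low value. They report only what shows in the picture. A call takes as long as a camera call.
- env.regions_of(camera, name): "mask" (400x640 bool, what is visible of it) and "extent" ([centre column, centre row, width, height] in pixels, round what is visible of it).
- env.tip_of(camera, name): "position" ([column, row] in pixels: a listed point, or the origin of a listed thing).
The state is a dict: "time": time; "joint_pos": joint angles; "qvel": joint speeds; "tau": joint torques, N m; "eef_pos": TCP position; "tool_rot": TCP orientation; "contact_force": force on the tool from outside, world axes, zero at the start; "wrist_torque": the same for the moment, N m; "opening": finger opening in mm; "gripper_force": force on a finger pad.
Only numpy, scipy, OpenCV 4.12 (cv2) and the standard library are available. Lean on these libraries where they do the work, as an engineer would, in place of code of your own. Each camera call takes 0.05 s, during which the arm holds its last target. There are 200 camera calls.

## Working session

There is one attempt and no reset: what is moved stays moved. The work goes in short steps, Python scripts to look and compute and a tool call to move; the robot and the scene stay as the last step left them, time stands still between calls to the robot, and variables do not carry over. Pictures are saved under pics/ and viewed, at most 14 in all, crops included, and the job is handed in when it is done.

Besides the shell and the picture viewer there is one more tool, called after "Emit:" as a command line: name --pt "numbers of a row" for each row, then --argument value for the rest. arm_command: Moves the arm, as the interface text tells. Its arguments: {"type":"object","properties":{"increments":{"type":"array"},"newtons":{"type":"number"}},"required":["increments"]}

```bash
mkdir -p pics; cat > h.py <<'E'
from rig import env
import numpy as np, cv2
from scipy.spatial.transform import Rotation as Ro
def cloud(cam,d,mask=None):
    p=env.camera_params(cam);K=np.array(p["intrinsics"]);R=np.array(p["R"]);t=np.array(p["t"])
    m=d>0
    if mask is not None:m&=mask
    v,u=np.nonzero(m);z=d[v,u]
    c=np.c_[(u-K[0,2])*z/K[0,0],(v-K[1,2])*z/K[1,1],z]
    return (c-t)@R
def pose():
    s=env.read_state();return s,np.array(s["eef_pos"]),Ro.from_rotvec(s["tool_rot"])
E
cat > a.py <<'E'
from h import *
s,p,r=pose();print(s["time"],p,r.as_matrix().round(3).tolist(),s["opening"])
for cam in("scene","top"):
    im,d=env.camera(cam);cv2.imwrite(f"pics/{cam}0.png",im[:,:,::-1]);np.save(cam,d)
    q=env.camera_params(cam);print(cam,(-np.array(q["R"]).T@np.array(q["t"])).round())
for n in["bottle","conical_flask","beaker","bay","side_tray","balance","specimen_cup","timer"]:
  for cam in("top","scene"):
    d=np.load(cam+".npy")
    for g in env.regions_of(cam,n)[:1]:
        c=cloud(cam,d,g["mask"])
        print(n,cam,round(g["conf"],2),np.round(g["extent"]),len(c),np.percentile(c,[2,50,98],axis=0).round().tolist() if len(c) else "")
E
python3 a.py
```

```text
0.0 [195.54115676 619.38681335 221.66352042] [[-0.954, 0.301, -0.0], [0.301, 0.954, -0.002], [-0.0, -0.002, -1.0]] 87.04383741897091
scene [-253. -840.  746.]
top [ 332.  -10. 1253.]
bottle top 0.84 [453. 236.  40.  24.] 665 [[434.0, -434.0, 5.0], [462.0, -395.0, 107.0], [496.0, -377.0, 145.0]]
bottle scene 0.92 [397. 269.  31.  54.] 1313 [[432.0, -444.0, 5.0], [446.0, -423.0, 83.0], [486.0, -386.0, 141.0]]
conical_flask top 0.83 [417. 236.  26.  22.] 477 [[438.0, -321.0, 17.0], [465.0, -291.0, 59.0], [501.0, -269.0, 140.0]]
conical_flask scene 0.62 [365. 252.  31.  46.] 795 [[434.0, -336.0, 9.0], [455.0, -313.0, 53.0], [481.0, -283.0, 134.0]]
beaker top 0.55 [435. 215.  27.  17.] 303 [[504.0, -384.0, 4.0], [532.0, -368.0, 34.0], [553.0, -334.0, 76.0]]
beaker scene 0.62 [390. 252.   5.  12.] 59 [[453.0, -392.0, 9.0], [527.0, -336.0, 63.0], [572.0, -301.0, 136.0]]
bay top 0.91 [431. 229.  69.  56.] 1977 [[420.0, -460.0, -0.0], [520.0, -352.0, 6.0], [577.0, -253.0, 23.0]]
bay scene 0.82 [386. 278.  90.  68.] 1682 [[415.0, -463.0, -1.0], [474.0, -391.0, 3.0], [576.0, -254.0, 18.0]]
side
[... 195 characters left out ...]
.0], [580.0, 456.0, 10.0]]
balance top 0.98 [319. 213.  62.  54.] 2756 [[452.0, -86.0, 28.0], [523.0, 1.0, 46.0], [599.0, 87.0, 58.0]]
balance scene 0.69 [307. 215.  69.  49.] 1851 [[447.0, -91.0, 6.0], [501.0, -28.0, 41.0], [593.0, 86.0, 53.0]]
specimen_cup top 0.58 [400. 166.  22.  28.] 483 [[649.0, -276.0, 17.0], [679.0, -241.0, 76.0], [713.0, -212.0, 81.0]]
specimen_cup scene 0.97 [395. 223.  16.  32.] 570 [[647.0, -278.0, 2.0], [662.0, -255.0, 58.0], [708.0, -216.0, 76.0]]
timer top 0.57 [264. 163.  24.  23.] 437 [[647.0, 156.0, -1.0], [678.0, 187.0, 18.0], [713.0, 222.0, 24.0]]
timer scene 0.46 [303. 184.  23.   9.] 201 [[645.0, 154.0, -3.0], [673.0, 177.0, 14.0], [709.0, 217.0, 18.0]]
```

```bash
cat > b.py <<'E'
from h import *
d=np.load("top.npy");c=cloud("top",d)
ds=cloud("scene",np.load("scene.npy"))
for n,c in(("top",c),("scene",ds)):
    def box(x0,x1,y0,y1,z0,z1,nm):
        q=c[(c[:,0]>x0)&(c[:,0]<x1)&(c[:,1]>y0)&(c[:,1]<y1)&(c[:,2]>z0)&(c[:,2]<z1)]
        if len(q)<5: print(n,nm,len(q));return
        r=cv2.minAreaRect(q[:,:2].astype(np.float32))
        print(n,nm,len(q),"mean",q.mean(0).round(1),"med",np.median(q,axis=0).round(1),"rect",np.round(r[0],1),np.round(r[1],1),round(r[2],1))
    box(400,600,-480,-230,11,25,"bayrim")
    box(420,520,-450,-370,132,150,"cap")
    box(420,520,-450,-370,30,88,"body")
    box(420,520,-340,-250,126,145,"flasktop")
    box(500,580,-400,-320,60,80,"beakertop")
    box(430,600,210,470,8,20,"trayrim")
    box(430,620,-100,100,50,60,"pan")
    box(430,620,-100,100,38,49,"housing")
im=cv2.imread("pics/top0.png")
a=cv2.resize(im[190:270,370:490],(800,533),interpolation=cv2.INTER_CUBIC);cv2.imwrite("pics/c1.png",a)
E
python3 b.py
```

```text
top bayrim 488 mean [ 496.6 -345.3   18. ] med [ 501.  -339.2   18.2] rect [ 498.7 -358. ] [211.  160.9] 87.7
top cap 239 mean [ 467.8 -409.8  141.6] med [ 467.7 -409.2  141.8] rect [ 467.5 -410.2] [46.8 47.1] 49.0
top body 154 mean [ 463.1 -385.5   59.7] med [ 458.9 -381.6   60.7] rect [ 471.1 -387.4] [93.8 29.4] 24.0
top flasktop 133 mean [ 470.3 -301.3  135.1] med [ 470.1 -301.6  135.2] rect [ 470.4 -302. ] [35.2 35.5] 27.4
top beakertop 79 mean [ 531.7 -363.6   69.8] med [ 532.9 -369.4   69.8] rect [ 529.2 -359.7] [52.8 50.3] 88.8
top trayrim 413 mean [512.4 332.1  11.7] med [508.5 326.7  11.5] rect [513.  339.7] [132.6 232.1] 5.2
top pan 975 mean [526.3   1.2  54.4] med [526.1   0.8  54.4] rect [525.6  11.6] [133.9 136.4] 85.8
top housing 1650 mean [5.238e+02 2.000e-01 4.410e+01] med [520.1  -1.9  44.2] rect [526.8   1. ] [179.4 151.4] 86.3
scene bayrim 607 mean [ 464.3 -373.7   16.2] med [ 441.3 -391.4   15.5] rect [ 497.1 -357.5] [213.4 164.1] 88.0
scene cap 213 mean [ 463.  -413.5  138.7] med [ 461.8 -413.6  139.3] rect [ 465.1 -412.6] [47.8 45.6] 81.1
scene body 473 mean [ 443.7 -424.4   59.5] med [ 439.1 -428.5   59.9] rect [ 449.  -420.8] [34.9 68. ] 30.7
scene flasktop 93 mean [ 465.5 -305.3  132.1] med [ 463.9 -306.2  132.4] rect [ 468.4 -303.8] [35.7 32.8] 30.1
scene beakertop 32 mean [ 521.4 -339.6   66.8] med [ 524.2 -335.5   67.3] rect [ 518.2 -340.8] [42.8 12.5] 25.9
scene trayrim 93 mean [509.2 332.3   9.5] med [497.6 321.3   9.1] rect [509.9 338. ] [134.  232.9] 4.3
scene pan 405 mean [524.2  -1.7  51.9] med [523.7  -1.7  51.8] rect [5.249e+02 2.000e-01] [113.9 106.5] 45.1
scene housing 794 mean [512.2 -14.6  41.6] med [498.8 -37.4  41.3] rect [5.25e+02 4.00e-01] [181.6 151.1] 86.2
```

View pics/top0.png

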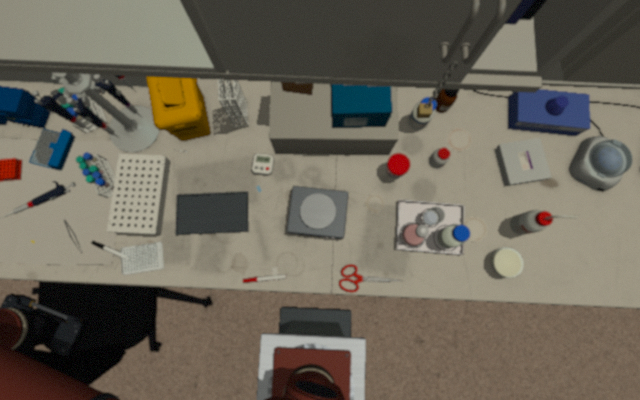

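View pics/scene0.png

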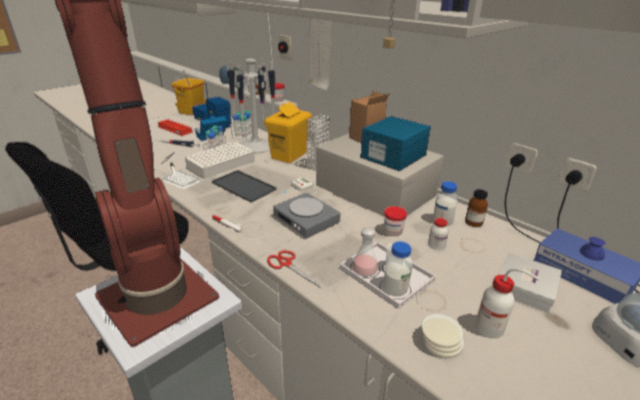

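View pics/c1.png

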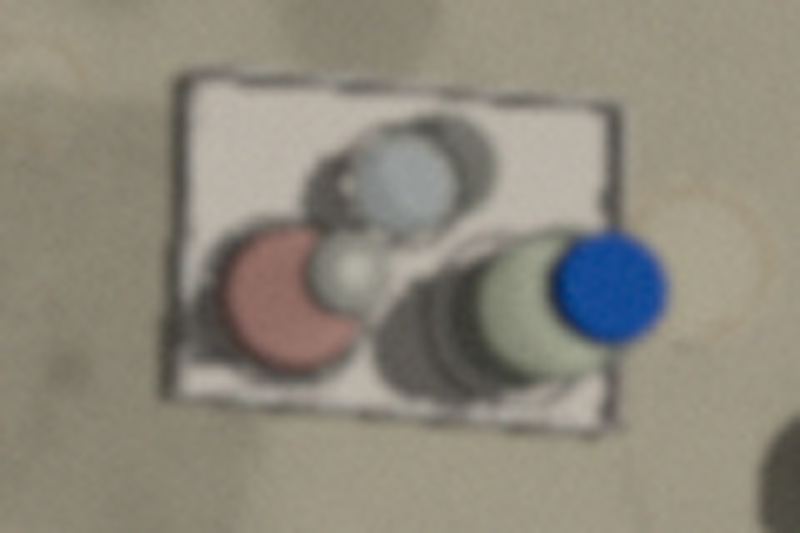

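Top and scene views agree on the poses. The bay is at about (498, -358) with yaw about -0.03, and the side tray at (512, 339). The balance is at (526, 1). In the top view the blue cap is at px (460, 233), the flask at (415, 235) and the beaker at (430, 216). The bottle is therefore at (467, -411), the flask at (470, -303) and the beaker at (529, -359).

Emit:
arm_command --pt "0 0 -0.305 -17.5 -10.4 -0.5 100" --pt "0 0 -0.305 -17.5 -10.4 -0.5 100" --pt "0 0 -0.305 -17.5 -10.4 -0.5 100" --pt "0 0 -0.305 -17.5 -10.4 -0.5 100" --pt "0 0 -0.305 -17.5 -10.4 -0.5 100"

```text
time: 1.32
eef_pos: [333.1, 465.7, 227.9]
tool_rot: [0.002, 3.141, 0.0]
contact_force: [0.5, 0.5, 0.2]
opening: 86.6
gripper_force: 0.0
```

Emit:
arm_command --pt "0 0 0 -13 -15 0 100" --pt "0 0 0 -13 -15 0 100" --pt "0 0 0 -13 -15 0 100" --pt "0 0 0 -13 -15 0 100" --pt "0 0 0 -13 -15 0 100"

```text
time: 1.73
eef_pos: [463.4, 314.5, 228.0]
tool_rot: [0.005, 3.141, -0.0]
contact_force: [0.1, 0.3, 0.1]
opening: 86.8
gripper_force: 0.0
```

Emit:
arm_command --pt "0 0 0 0 -20 0 100" --pt "0 0 0 0 -20 0 100" --pt "0 0 0 0 -20 0 100" --pt "0 0 0 0 -20 0 100" --pt "0 0 0 0 -20 0 100"

```text
time: 2.15
eef_pos: [460.8, 114.5, 227.8]
tool_rot: [0.004, 3.141, 0.0]
contact_force: [1.1, 0.1, 0.7]
opening: 86.8
gripper_force: 0.0
```

Emit:
arm_command --pt "0 0 0 0 -20 0 100" --pt "0 0 0 0 -20 0 100" --pt "0 0 0 0 -20 0 100" --pt "0 0 0 0 -20 0 100" --pt "0 0 0 0 -20 0 100"

```text
time: 2.57
eef_pos: [460.2, -85.5, 228.0]
tool_rot: [0.004, 3.14, 0.001]
contact_force: [0.7, 0.0, 0.2]
opening: 86.9
gripper_force: 0.0
```

Emit:
arm_command --pt "0 0 0 0 -20 0 100" --pt "0 0 0 0 -20 0 100" --pt "0 0 0 0 -20 0 100" --pt "0 0 0 0 -20 0 100" --pt "0 0 0 0 -20 0 100"

```text
time: 2.98
eef_pos: [460.0, -285.4, 228.2]
tool_rot: [0.003, 3.14, -0.001]
contact_force: [-0.4, 0.1, -0.4]
opening: 87.3
gripper_force: 0.0
```

Emit:
arm_command --pt "0 0 0 -0.4 -12.5 0 100" --pt "0 0 0 -0.4 -12.5 0 100" --pt "0 0 0 -0.4 -12.5 0 100" --pt "0 0 0 -0.4 -12.5 0 100" --pt "0 0 0 -0.4 -12.5 0 100"

```text
time: 3.4
eef_pos: [462.6, -410.3, 226.8]
tool_rot: [-0.01, -3.139, 0.002]
contact_force: [1.0, 1.1, 0.0]
opening: 87.0
gripper_force: 0.0
```

```bash
cat > c.py <<'E'
from h import *
s,p,r=pose();print(s["time"],p,r.as_rotvec(),s["opening"])
im,d=env.camera("scene");cv2.imwrite("pics/s1.png",cv2.resize(im[150:330,300:500,::-1],(800,600)[:1]+(720,) if 0 else (660,594)))
E
python3 c.py
```

```text
3.4 [ 462.6111382  -410.30398644  226.83237326] [-1.00718546e-02 -3.13894195e+00  2.47817528e-03] 87.0078518155913
```

View pics/s1.png

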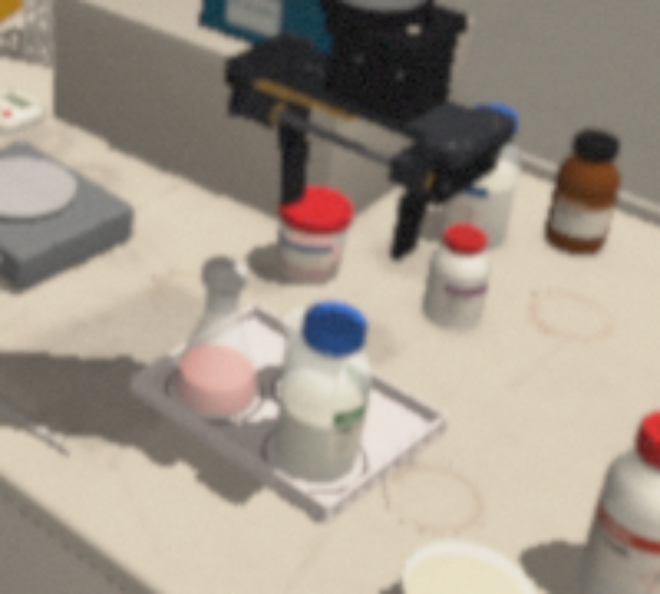

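The open gripper hangs above the bottle, with the blue cap at px (335, 325) of the crop. The fingers line up across it and the neighbours are clear. Descending to take it across the body.

Emit:
arm_command --pt "0 0 0 -0.4 -0.1 3 100" --pt "0 0 0 -0.4 -0.1 6 100" --pt "0 0 0 -0.4 -0.1 8 100" --pt "0 0 0 -0.4 -0.1 8 100"

```text
time: 3.78
eef_pos: [468.2, -404.1, 143.9]
tool_rot: [0.004, -3.138, -0.007]
contact_force: [-0.8, 1.2, -0.1]
opening: 87.4
gripper_force: 0.0
```

Emit:
arm_command --pt "0 0 0 0 0 2.5 100" --pt "0 0 0 0 0 5 100" --pt "0 0 0 0 0 6.5 100" --pt "0 0 0 0 0 7.1 100" --pt "0 0 0 0 0 7.1 100"

```text
time: 4.2
eef_pos: [469.2, -406.8, 76.8]
tool_rot: [0.001, -3.141, -0.002]
contact_force: [-0.5, -0.5, 0.4]
opening: 87.0
gripper_force: 0.0
```

Emit:
arm_command --pt "0 0 0 0 0 0 100" --pt "0 0 0 0 0 0 100" --pt "0 0 0 0 0 0 100"

```text
time: 4.45
eef_pos: [469.3, -408.6, 78.2]
tool_rot: [0.001, 3.14, -0.002]
contact_force: [0.1, -0.3, -0.3]
opening: 87.1
gripper_force: 0.0
```

```bash
python3 - <<'E'
from h import *
for i in range(3):
    im,d=env.camera("scene" if i%2==0 else "top")
    s,p,r=pose();print(s["time"],p.round(2),r.as_rotvec().round(4),s["contact_force"])
E
```

```text
4.5 [ 469.14 -408.55   77.86] [ 1.1000e-03  3.1399e+00 -1.3000e-03] [-0.16817764  0.10570141 -0.06639254]
4.55 [ 469.   -408.46   77.58] [ 1.2000e-03  3.1403e+00 -1.0000e-03] [ 0.25876507 -0.16265329  0.41489686]
4.6 [ 468.87 -408.38   77.33] [ 1.3000e-03  3.1406e+00 -7.0000e-04] [ 0.87898237  0.22342309 -0.93123716]
```

Emit:
arm_command --pt "0 0 0 0.2 -0.2 0.1 100" --pt "0 0 0 0.2 -0.2 0.1 100" --pt "0 0 0 0.2 -0.2 0.1 60" --pt "0 0 0 0.2 -0.2 0.1 60" --pt "0 0 0 0.2 -0.2 0.1 60" --newtons 30

```text
time: 5.02
eef_pos: [466.5, -410.2, 75.5]
tool_rot: [-0.001, -3.141, -0.0]
contact_force: [0.6, -0.1, -0.2]
opening: 74.4
gripper_force: 0.0
```

Emit:
arm_command --pt "0 0 0 0 0 0 60" --pt "0 0 0 0 0 0 60" --pt "0 0 0 0 0 0 60" --pt "0 0 0 0 0 0 60" --pt "0 0 0 0 0 0 60" --newtons 30

```text
time: 5.43
eef_pos: [466.5, -410.1, 75.5]
tool_rot: [-0.001, -3.141, -0.0]
contact_force: [-0.5, 1.2, -0.1]
opening: 65.3
gripper_force: 30.0
```

Emit:
arm_command --pt "0 0 0 0 0 -0.5 60" --pt "0 0 0 0 0 -1 60" --pt "0 0 0 0 0 -1.5 60" --pt "0 0 0 0 0 -1.5 60" --newtons 40

```text
time: 5.77
eef_pos: [466.9, -410.7, 91.9]
tool_rot: [0.001, 3.14, -0.001]
contact_force: [-0.3, -0.2, -3.5]
opening: 65.2
gripper_force: 40.0
```

```bash
python3 - <<'E'
from h import *
im,d=env.camera("scene");cv2.imwrite("pics/s2.png",cv2.resize(im[180:320,320:480,::-1],(680,595)))
s,p,r=pose();print(s["time"],p.round(2),s["contact_force"],s["wrist_torque"],s["opening"],s["gripper_force"])
E
```

```text
5.8167 [ 466.83 -410.5    91.34] [-0.45182679 -0.09653756 -3.44381355] [0.09062674 0.02838715 0.0723412 ] 65.08614038144692 39.95109737739995
```

View pics/s2.png

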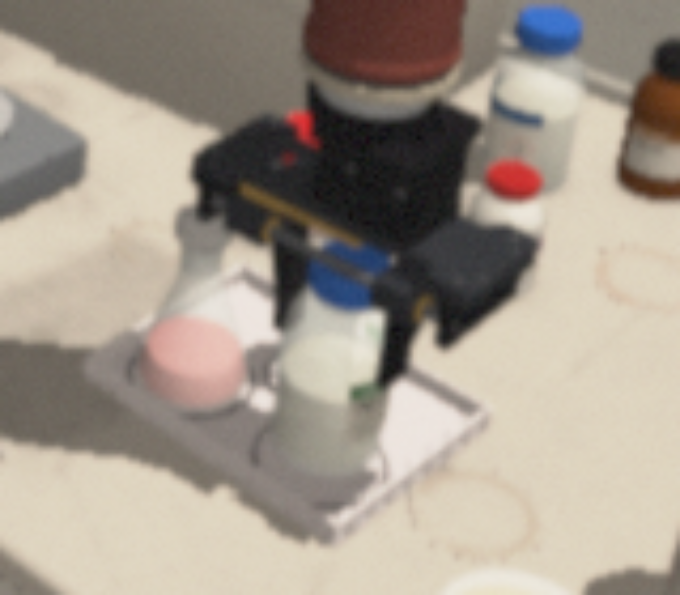

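The bottle is up by about 15 mm, upright between the fingers (px 335, 390), and the wrist shows 3.5 N. Carrying it over to the tray.

Emit:
arm_command --pt "0 0 0 0 0 -3 60" --pt "0 0 0 0 0 -6 60" --pt "0 0 0 0 0 -10 60" --pt "0 0 0 0 0 -14 60" --pt "0 0 0 0 0 -14 60"

```text
time: 6.23
eef_pos: [468.3, -413.0, 238.5]
tool_rot: [0.002, 3.133, -0.009]
contact_force: [-0.3, -1.6, -3.1]
opening: 65.2
gripper_force: 40.0
```

Emit:
arm_command --pt "0 0 0 -0.4 2 0 60" --pt "0 0 0 -0.8 5.5 0 60" --pt "0 0 0 -1 9.5 0 60" --pt "0 0 0 -1 13.5 0 60" --pt "0 0 0 -1 17.5 0 60"

```text
time: 6.65
eef_pos: [476.3, -233.6, 230.0]
tool_rot: [-0.002, -3.141, 0.0]
contact_force: [0.8, 0.2, -3.1]
opening: 65.2
gripper_force: 39.9
```

Emit:
arm_command --pt "0 0 0 -0.2 4 0 60" --pt "0 0 0 -0.4 8 0 60" --pt "0 0 0 -0.6 12 0 60" --pt "0 0 0 -0.8 16 0 60" --pt "0 0 0 -1 20 0 60"

```text
time: 7.07
eef_pos: [486.4, -33.3, 230.6]
tool_rot: [0.002, 3.141, 0.001]
contact_force: [1.8, -0.0, -2.9]
opening: 65.1
gripper_force: 39.9
```

Emit:
arm_command --pt "0 0 0 -0.2 4 0 60" --pt "0 0 0 -0.4 8 0 60" --pt "0 0 0 -0.6 12 0 60" --pt "0 0 0 -0.8 16 0 60" --pt "0 0 0 -1 20 0 60"

```text
time: 7.48
eef_pos: [496.6, 166.6, 230.4]
tool_rot: [-0.002, -3.142, -0.001]
contact_force: [1.2, -0.3, -2.4]
opening: 65.1
gripper_force: 40.0
```

Emit:
arm_command --pt "0 0 0 -0.2 4 0 60" --pt "0 0 0 -0.4 8 0 60" --pt "0 0 0 -0.6 12 0 60" --pt "0 0 0 -0.8 15 0 60" --pt "0 0 0 -1 18 0 60"

```text
time: 7.9
eef_pos: [506.6, 347.0, 229.9]
tool_rot: [0.001, -3.141, 0.0]
contact_force: [0.4, -1.1, -3.2]
opening: 65.4
gripper_force: 40.0
```

Emit:
arm_command --pt "0 0 0 0 2.5 0 60" --pt "0 0 0 0 4.5 0 60" --pt "0 0 0 0 4.9 0 60" --pt "0 0 0 0 4.9 0 60" --pt "0 0 0 0 4.9 0 60"

```text
time: 8.32
eef_pos: [507.4, 392.7, 230.1]
tool_rot: [-0.002, -3.141, 0.002]
contact_force: [0.5, -1.3, -3.3]
opening: 65.1
gripper_force: 40.0
```

Emit:
arm_command --pt "0 0 0 0 0 3.5 60" --pt "0 0 0 0 0 7 60" --pt "0 0 0 0 0 10.5 60" --pt "0 0 0 0 0 13 60" --pt "0 0 0 0 0 14 60"

```text
time: 8.73
eef_pos: [505.9, 390.4, 86.7]
tool_rot: [-0.005, -3.138, 0.007]
contact_force: [-0.2, -1.1, -4.3]
opening: 65.1
gripper_force: 40.0
```

Emit:
arm_command --pt "0 0 0 0 0 0 60" --pt "0 0 0 0 0 0.5 60" --pt "0 0 0 0 0 1 60" --pt "0 0 0 0 0 1.3 60" --pt "0 0 0 0 0 1.3 60"

```text
time: 9.15
eef_pos: [507.4, 394.0, 78.0]
tool_rot: [0.001, 3.141, 0.001]
contact_force: [-0.4, -0.5, -3.6]
opening: 65.5
gripper_force: 40.0
```

Emit:
arm_command --pt "0 0 0 0 0 0.1 60" --pt "0 0 0 0 0 0.2 60" --pt "0 0 0 0 0 0.2 60" --pt "0 0 0 0 0 0.2 60"

```text
time: 9.48
eef_pos: [507.2, 393.9, 75.7]
tool_rot: [0.001, 3.141, 0.0]
contact_force: [0.4, -0.4, -4.3]
opening: 65.2
gripper_force: 40.0
```

Emit:
arm_command --pt "0 0 0 0 0 0.1 60" --pt "0 0 0 0 0 0.1 60" --pt "0 0 0 0 0 0.15 60" --pt "0 0 0 0 0 0.15 60"

```text
time: 9.82
eef_pos: [507.4, 393.9, 74.5]
tool_rot: [0.001, 3.141, 0.001]
contact_force: [-1.5, -0.9, 1.9]
opening: 65.3
gripper_force: 40.0
```

Emit:
arm_command --pt "0 0 0 0 0 0 100" --pt "0 0 0 0 0 0 100" --pt "0 0 0 0 0 0 100" --pt "0 0 0 0 0 0 100" --pt "0 0 0 0 0 0 100"

```text
time: 10.23
eef_pos: [507.3, 393.8, 74.1]
tool_rot: [0.001, 3.141, 0.0]
contact_force: [-0.6, -1.5, -0.1]
opening: 85.4
gripper_force: 0.0
```

Emit:
arm_command --pt "0 0 0 0 0 -1 100" --pt "0 0 0 0 0 -4 100" --pt "0 0 0 0 0 -8 100" --pt "0 0 0 0 0 -12 100" --pt "0 0 0 0 0 -12 100"

```text
time: 10.65
eef_pos: [510.5, 395.8, 203.8]
tool_rot: [0.002, 3.133, 0.013]
contact_force: [1.1, 0.8, 1.3]
opening: 86.7
gripper_force: 0.0
```

```bash
python3 - <<'E'
from h import *
im,d=env.camera("scene");c=cloud("scene",d)
q=c[(c[:,0]>460)&(c[:,0]<560)&(c[:,1]>340)&(c[:,1]<440)&(c[:,2]>120)&(c[:,2]<150)];print(len(q),np.median(q,axis=0))
cv2.imwrite("pics/s3.png",im[:,:,::-1])
s,p,r=pose();print(s["time"],p.round(2),s["contact_force"],s["opening"])
E
```

```text
97 [500.97143398 381.01293409 134.91143263]
10.7 [509.49 395.22 200.02] [-0.04613261  0.23150818 -0.90408434] 87.3516671589451
```

View pics/s3.png

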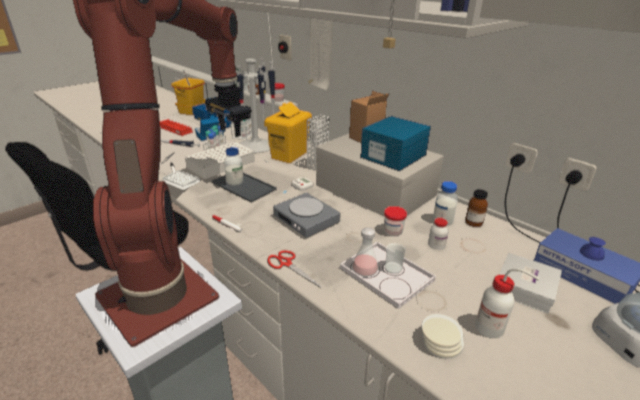

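The bottle stands upright in the tray at px (233, 168). The flask and beaker are in the bay at px (367, 260) and (395, 258). Going for the flask.

Emit:
arm_command --pt "0 0 0 0.2 -4 0 100" --pt "0 0 0 0.4 -8 0 100" --pt "0 0 0 0.6 -12 0 100" --pt "0 0 0 0.8 -16 0 100" --pt "0 0 0 1 -20 0 100"

```text
time: 11.12
eef_pos: [496.4, 191.8, 193.8]
tool_rot: [-0.001, -3.141, 0.0]
contact_force: [1.2, -0.1, 0.1]
opening: 87.4
gripper_force: 0.0
```

Emit:
arm_command --pt "0 0 0 0.2 -4 0 100" --pt "0 0 0 0.4 -8 0 100" --pt "0 0 0 0.6 -12 0 100" --pt "0 0 0 0.8 -16 0 100" --pt "0 0 0 1 -20 0 100"

```text
time: 11.53
eef_pos: [486.1, -8.1, 194.0]
tool_rot: [-0.001, -3.142, -0.001]
contact_force: [2.4, -0.4, 0.2]
opening: 87.3
gripper_force: 0.0
```

Emit:
arm_command --pt "0 0 0 0.2 -4 0 100" --pt "0 0 0 0.4 -8 0 100" --pt "0 0 0 0.6 -12 0 100" --pt "0 0 0 0.8 -16 0 100" --pt "0 0 0 1 -20 0 100"

```text
time: 11.95
eef_pos: [476.0, -208.0, 194.3]
tool_rot: [0.001, 3.141, 0.001]
contact_force: [1.2, 0.2, 0.1]
opening: 87.1
gripper_force: 0.0
```

Emit:
arm_command --pt "0 0 0 0.2 -4 0 100" --pt "0 0 0 0.4 -7 0 100" --pt "0 0 0 0.8 -9 0 100" --pt "0 0 0 0.8 -9.7 0 100" --pt "0 0 0 0.8 -9.7 0 100"

```text
time: 12.37
eef_pos: [467.7, -304.9, 193.9]
tool_rot: [-0.007, -3.141, 0.001]
contact_force: [0.5, 0.4, 0.4]
opening: 87.1
gripper_force: 0.0
```

Emit:
arm_command --pt "0 0 0 0 0 0 100" --pt "0 0 0 0 0 2 100" --pt "0 0 0 0 0 4 100" --pt "0 0 0 0 0 4 100" --pt "0 0 0 0 0 4 100"

```text
time: 12.78
eef_pos: [468.7, -301.2, 153.7]
tool_rot: [0.002, -3.14, -0.002]
contact_force: [0.2, -0.2, 0.4]
opening: 86.7
gripper_force: 0.0
```

Emit:
arm_command --pt "0 0 0 0 0 2.5 100" --pt "0 0 0 0 0 5 100" --pt "0 0 0 0 0 6.5 100" --pt "0 0 0 0 0 6.8 100" --pt "0 0 0 0 0 6.8 100"

```text
time: 13.2
eef_pos: [468.9, -302.6, 86.5]
tool_rot: [0.0, -3.141, -0.0]
contact_force: [0.6, 0.5, -0.2]
opening: 86.9
gripper_force: 0.0
```

Emit:
arm_command --pt "0 0 0 0 0 0 100" --pt "0 0 0 0 0 0 100" --pt "0 0 0 0 0 0 100" --pt "0 0 0 0 0 0 100"

```text
time: 13.53
eef_pos: [469.2, -303.4, 87.0]
tool_rot: [0.001, 3.14, -0.001]
contact_force: [-0.2, 0.5, -0.8]
opening: 87.5
gripper_force: 0.0
```

Emit:
arm_command --pt "0 0 0 0 0 0 30" --pt "0 0 0 0 0 0 30" --pt "0 0 0 0 0 0 30" --pt "0 0 0 0 0 0 30" --pt "0 0 0 0 0 0 30" --newtons 15

```text
time: 13.95
eef_pos: [468.6, -303.2, 86.1]
tool_rot: [-0.001, -3.142, 0.0]
contact_force: [0.4, -0.0, 0.3]
opening: 61.2
gripper_force: 0.0
```

Emit:
arm_command --pt "0 0 0 0 0 0 30" --pt "0 0 0 0 0 0 30" --pt "0 0 0 0 0 0 30" --pt "0 0 0 0 0 0 30" --pt "0 0 0 0 0 0 30"

```text
time: 14.37
eef_pos: [468.6, -303.1, 86.0]
tool_rot: [-0.001, -3.142, -0.0]
contact_force: [1.0, 0.7, -0.7]
opening: 43.5
gripper_force: 14.7
```

Emit:
arm_command --pt "0 0 0 0 0 0 30" --pt "0 0 0 0 0 0 30"

```text
time: 14.53
eef_pos: [468.6, -303.1, 86.0]
tool_rot: [-0.001, -3.141, 0.0]
contact_force: [0.5, 0.8, 0.5]
opening: 43.1
gripper_force: 14.6
```

Emit:
arm_command --pt "0 0 0 0 0 0 30" --pt "0 0 0 0 0 -0.5 30" --pt "0 0 0 0 0 -1.5 30" --pt "0 0 0 0 0 -2.5 30" --pt "0 0 0 0 0 -2.5 30" --newtons 20

```text
time: 14.95
eef_pos: [469.7, -304.1, 113.7]
tool_rot: [0.002, 3.138, -0.002]
contact_force: [0.5, -0.2, -1.0]
opening: 43.0
gripper_force: 19.4
```

```bash
python3 - <<'E'
from h import *
im,d=env.camera("scene");cv2.imwrite("pics/s4.png",cv2.resize(im[180:320,310:470,::-1],(680,595)))
s,p,r=pose();print(s["time"],p.round(2),s["contact_force"],s["wrist_torque"],s["opening"],s["gripper_force"])
E
```

```text
15.0 [ 469.52 -303.73  112.69] [ 0.90763272  0.95821751 -2.01884188] [ 0.01106353 -0.01794217 -0.06571813] 43.72556495318826 19.44294305024414
```

View pics/s4.png

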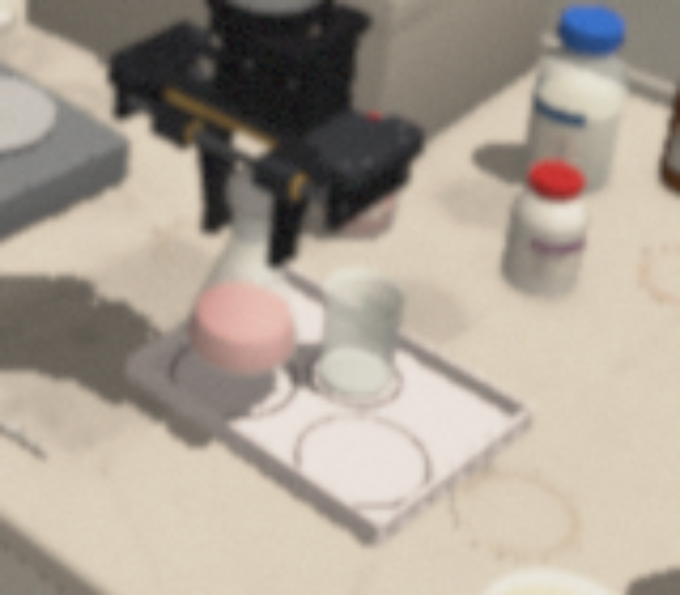

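The flask hangs upright at px (245, 330), and the bottle's empty circle shows at px (365, 460). Carrying the flask to the tray.

Emit:
arm_command --pt "0 0 0 0 0 -2.5 30" --pt "0 0 0 0 0 -5 30" --pt "0 0 0 0 0 -7 30" --pt "0 0 0 0 1 -8 30" --pt "0 0 0 0 3 -8 30"

```text
time: 15.42
eef_pos: [469.1, -275.9, 193.7]
tool_rot: [0.007, 3.138, -0.004]
contact_force: [-0.6, 0.5, -1.4]
opening: 43.5
gripper_force: 19.4
```

Emit:
arm_command --pt "0 0 0 -0.3 3.5 0 30" --pt "0 0 0 -0.6 7.5 0 30" --pt "0 0 0 -0.9 11.5 0 30" --pt "0 0 0 -1.2 15.5 0 30" --pt "0 0 0 -1.5 19.5 0 30"

```text
time: 15.83
eef_pos: [483.5, -76.3, 191.3]
tool_rot: [0.002, 3.141, 0.001]
contact_force: [1.0, -0.7, -1.5]
opening: 43.1
gripper_force: 19.4
```

Emit:
arm_command --pt "0 0 0 -0.3 4 0 30" --pt "0 0 0 -0.6 8 0 30" --pt "0 0 0 -0.9 12 0 30" --pt "0 0 0 -1.2 16 0 30" --pt "0 0 0 -1.5 20 0 30"

```text
time: 16.25
eef_pos: [498.6, 123.8, 191.2]
tool_rot: [0.001, 3.141, 0.001]
contact_force: [1.0, -1.3, -1.7]
opening: 43.1
gripper_force: 19.4
```

Emit:
arm_command --pt "0 0 0 -0.5 4 0 30" --pt "0 0 0 -1 8 0 30" --pt "0 0 0 -1.8 12 0 30" --pt "0 0 0 -1.8 15 0 30" --pt "0 0 0 -1.8 16.3 0 30"

```text
time: 16.67
eef_pos: [515.8, 290.3, 190.3]
tool_rot: [0.007, -3.141, -0.001]
contact_force: [-0.4, -0.2, -0.9]
opening: 43.0
gripper_force: 19.4
```

Emit:
arm_command --pt "0 0 0 0 0 0 30" --pt "0 0 0 0 0 2.5 30" --pt "0 0 0 0 0 5 30" --pt "0 0 0 0 0 7.5 30" --pt "0 0 0 0 0 9 30"

```text
time: 17.08
eef_pos: [516.3, 282.6, 98.6]
tool_rot: [-0.003, -3.14, 0.003]
contact_force: [0.6, 0.2, -2.1]
opening: 43.2
gripper_force: 19.4
```

Emit:
arm_command --pt "0 0 0 0 0 0 30" --pt "0 0 0 0 0 0 30" --pt "0 0 0 0 0 0 30"

```text
time: 17.33
eef_pos: [518.0, 284.3, 102.4]
tool_rot: [0.003, 3.14, 0.001]
contact_force: [0.3, -0.3, -1.5]
opening: 42.9
gripper_force: 19.4
```

Emit:
arm_command --pt "0 0 0 0 0 0.5 30" --pt "0 0 0 0 0 1 30" --pt "0 0 0 0 0 1.3 30" --pt "0 0 0 0 0 1.3 30" --pt "0 0 0 0 0 1.3 30"

```text
time: 17.75
eef_pos: [516.9, 284.8, 87.9]
tool_rot: [-0.001, -3.141, 0.0]
contact_force: [-0.8, -0.6, -1.7]
opening: 43.3
gripper_force: 19.4
```

Emit:
arm_command --pt "0 0 0 0 0 0.1 30" --pt "0 0 0 0 0 0.2 30" --pt "0 0 0 0 0 0.2 30" --pt "0 0 0 0 0 0.2 30"

```text
time: 18.08
eef_pos: [517.1, 284.8, 86.0]
tool_rot: [-0.001, -3.142, 0.0]
contact_force: [-0.1, -0.3, -0.3]
opening: 43.1
gripper_force: 19.4
```

Emit:
arm_command --pt "0 0 0 0 0 0.1 30" --pt "0 0 0 0 0 0.1 30" --pt "0 0 0 0 0 0.1 30"

```text
time: 18.33
eef_pos: [517.1, 284.8, 85.1]
tool_rot: [0.001, 3.142, -0.0]
contact_force: [-1.4, -0.2, -1.2]
opening: 43.0
gripper_force: 19.4
```

Emit:
arm_command --pt "0 0 0 0 0 0 90" --pt "0 0 0 0 0 0 90" --pt "0 0 0 0 0 0 90" --pt "0 0 0 0 0 0 90" --pt "0 0 0 0 0 0 90"

```text
time: 18.75
eef_pos: [517.2, 284.8, 85.2]
tool_rot: [0.001, 3.141, 0.0]
contact_force: [-0.2, 0.3, -0.0]
opening: 68.9
gripper_force: 0.0
```

Emit:
arm_command --pt "0 0 0 0 0 0 90" --pt "0 0 0 0 0 0 90" --pt "0 0 0 0 0 0 90" --pt "0 0 0 0 0 0 90" --pt "0 0 0 0 0 0 90"

```text
time: 19.17
eef_pos: [517.1, 284.8, 85.0]
tool_rot: [-0.001, -3.142, 0.0]
contact_force: [0.5, 0.2, 0.0]
opening: 78.3
gripper_force: 0.0
```

Emit:
arm_command --pt "0 0 0 0 0 -2 90" --pt "0 0 0 0 0 -5 90" --pt "0 0 0 0 0 -8 90" --pt "0 0 0 0 0 -11 90" --pt "0 0 0 0 0 -11 90"

```text
time: 19.58
eef_pos: [519.7, 286.0, 201.3]
tool_rot: [0.002, 3.135, 0.008]
contact_force: [0.1, -0.3, -0.3]
opening: 78.3
gripper_force: 0.0
```

```bash
python3 - <<'E'
from h import *
s,p,r=pose();print(s["time"],p.round(2))
im,d=env.camera("top");cv2.imwrite("pics/t5.png",cv2.resize(im[170:270,160:490,::-1],(800,243),interpolation=cv2.INTER_CUBIC))
c=cloud("top",d)
q=c[(c[:,0]>400)&(c[:,0]<600)&(c[:,1]>-480)&(c[:,1]<-230)&(c[:,2]>11)&(c[:,2]<25)]
print("bay",cv2.minAreaRect(q[:,:2].astype(np.float32)))
q=c[(c[:,0]>500)&(c[:,0]<565)&(c[:,1]>-400)&(c[:,1]<-320)&(c[:,2]>55)&(c[:,2]<80)]
print("beaker",cv2.minAreaRect(q[:,:2].astype(np.float32)),len(q))
for nm,y in(("bottle",393),("flask",285)):
    q=c[(c[:,0]>460)&(c[:,0]<560)&(abs(c[:,1]-y)<45)&(c[:,2]>128)&(c[:,2]<150)]
    print(nm,cv2.minAreaRect(q[:,:2].astype(np.float32)) if len(q) else 0,len(q))
E
```

```text
19.5833 [519.72 286.01 201.33]
bay ((498.6041259765625, -358.05804443359375), (211.30029296875, 160.52316284179688), 87.81708526611328)
beaker ((528.5962524414062, -359.58184814453125), (51.50288009643555, 50.934837341308594), 83.47441864013672) 97
bottle 0 0
flask ((510.6961975097656, 287.47454833984375), (17.92197036743164, 17.213706970214844), 6.131267070770264) 19
```

View pics/t5.png

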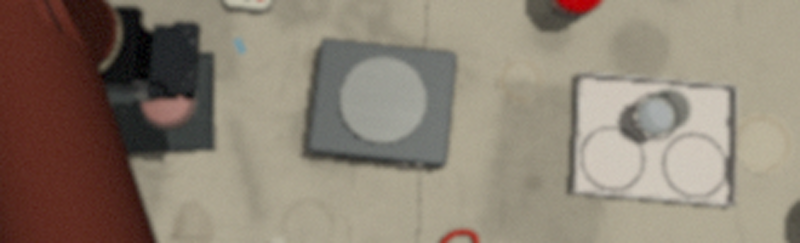

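The flask stands in the tray at crop px (168, 110). Both bay circles are empty and the beaker is alone at (655, 115). Going for the beaker.

Emit:
arm_command --pt "0 0 0 -0.1 -4 0 90" --pt "0 0 0 -0.2 -8 0 90" --pt "0 0 0 -0.3 -12 0 90" --pt "0 0 0 -0.4 -16 0 90" --pt "0 0 0 -0.5 -20 0 90"

```text
time: 20.05
eef_pos: [521.1, 82.9, 194.1]
tool_rot: [-0.001, -3.141, 0.0]
contact_force: [1.7, 0.1, 0.6]
opening: 78.5
gripper_force: 0.0
```

Emit:
arm_command --pt "0 0 0 -0.1 -4 0 90" --pt "0 0 0 -0.2 -8 0 90" --pt "0 0 0 -0.3 -12 0 90" --pt "0 0 0 -0.4 -16 0 90" --pt "0 0 0 -0.5 -20 0 90"

```text
time: 20.47
eef_pos: [526.0, -117.0, 194.4]
tool_rot: [-0.001, -3.141, -0.0]
contact_force: [0.3, 1.2, -0.2]
opening: 78.2
gripper_force: 0.0
```

Emit:
arm_command --pt "0 0 0 0 -4 0 90" --pt "0 0 0 0 -8 0 90" --pt "0 0 0 -0.1 -12 0 90" --pt "0 0 0 -0.1 -16 0 90" --pt "0 0 0 -0.1 -20 0 90"

```text
time: 20.88
eef_pos: [527.1, -316.7, 194.0]
tool_rot: [-0.0, -3.141, -0.001]
contact_force: [2.1, -0.3, 1.0]
opening: 78.4
gripper_force: 0.0
```

Emit:
arm_command --pt "0 0 0 0 -3 1 90" --pt "0 0 0 0 -4.4 4 90" --pt "0 0 0 0 -4.4 8 90" --pt "0 0 0 0 -4.4 9.5 90" --pt "0 0 0 0 -4.4 9.5 90"

```text
time: 21.3
eef_pos: [524.6, -357.7, 94.7]
tool_rot: [-0.003, -3.134, -0.005]
contact_force: [-0.4, -0.1, -0.1]
opening: 78.3
gripper_force: 0.0
```

Emit:
arm_command --pt "0 0 0 0 0 0 90" --pt "0 0 0 0 0 0 90" --pt "0 0 0 0 0 0 90"

```text
time: 21.55
eef_pos: [528.5, -359.7, 101.8]
tool_rot: [0.001, 3.139, -0.002]
contact_force: [0.5, -0.3, 0.1]
opening: 78.1
gripper_force: 0.0
```

Commanded about (527.5, -359.5, 100). Go down 70 mm and settle before closing.

Emit:
arm_command --pt "0 0 0 -0.1 0 2.5 90" --pt "0 0 0 -0.1 0 5 90" --pt "0 0 0 -0.1 0 6.5 90" --pt "0 0 0 -0.1 0 7 90" --pt "0 0 0 -0.1 0 7 90"

```text
time: 21.97
eef_pos: [528.3, -358.9, 29.7]
tool_rot: [-0.001, -3.141, -0.001]
contact_force: [0.2, 0.1, -1.2]
opening: 78.3
gripper_force: 0.0
```

Emit:
arm_command --pt "0 0 0 0 0 0 90" --pt "0 0 0 0 0 0 90" --pt "0 0 0 0 0 0 90" --pt "0 0 0 0 0 0 90"

```text
time: 22.3
eef_pos: [529.1, -359.5, 31.1]
tool_rot: [0.001, 3.14, -0.001]
contact_force: [-1.3, 0.5, -0.4]
opening: 78.0
gripper_force: 0.0
```

Emit:
arm_command --pt "0 0 0 0 0 0 45" --pt "0 0 0 0 0 0 45" --pt "0 0 0 0 0 0 45" --pt "0 0 0 0 0 0 45" --pt "0 0 0 0 0 0 45" --newtons 8

```text
time: 22.72
eef_pos: [528.6, -359.2, 30.1]
tool_rot: [-0.001, -3.142, -0.0]
contact_force: [0.3, 0.0, -0.1]
opening: 52.9
gripper_force: 6.3
```

Emit:
arm_command --pt "0 0 0 0 0 0 45" --pt "0 0 0 0 0 0 45" --pt "0 0 0 0 0 0 45" --pt "0 0 0 0 0 0 45"

```text
time: 23.05
eef_pos: [528.5, -359.2, 30.1]
tool_rot: [-0.001, -3.142, -0.0]
contact_force: [0.1, 0.1, -0.3]
opening: 52.4
gripper_force: 8.0
```

Emit:
arm_command --pt "0 0 0 0 0 -1 45" --pt "0 0 0 0 0 -3 45" --pt "0 0 0 0 0 -6 45" --pt "0 0 0 0 0 -9 45" --pt "0 0 0 0 0 -11 45"

```text
time: 23.47
eef_pos: [528.9, -360.2, 143.6]
tool_rot: [0.002, 3.139, -0.002]
contact_force: [1.0, 0.2, -0.1]
opening: 52.8
gripper_force: 8.0
```

Emit:
arm_command --pt "0 0 0 0 2 0 45" --pt "0 0 0 0 5 0 45" --pt "0 0 0 0 9 0 45" --pt "0 0 0 0 13 0 45" --pt "0 0 0 0 17 0 45"

```text
time: 23.88
eef_pos: [528.3, -188.0, 140.7]
tool_rot: [0.003, 3.141, -0.0]
contact_force: [0.9, -0.3, 0.9]
opening: 52.9
gripper_force: 8.0
```

Emit:
arm_command --pt "0 0 0 0.1 4 0 45" --pt "0 0 0 0.2 8 0 45" --pt "0 0 0 0.3 12 0 45" --pt "0 0 0 0.3 15 0 45" --pt "0 0 0 0.3 17 0 45"

```text
time: 24.3
eef_pos: [525.7, -15.3, 140.8]
tool_rot: [-0.004, 3.141, 0.002]
contact_force: [0.8, -0.3, -1.1]
opening: 52.6
gripper_force: 8.0
```

Emit:
arm_command --pt "0 0 0 0 1 0 45" --pt "0 0 0 0 2 0 45" --pt "0 0 0 0 2 1 45" --pt "0 0 0 0 2 3 45" --pt "0 0 0 0 2 4.5 45"

```text
time: 24.72
eef_pos: [525.8, -1.1, 93.9]
tool_rot: [0.004, 3.141, -0.001]
contact_force: [-0.9, 0.2, -1.0]
opening: 53.0
gripper_force: 8.0
```

Emit:
arm_command --pt "0 0 0 0 0 0 45" --pt "0 0 0 0 0 0 45" --pt "0 0 0 0 0 0 45" --pt "0 0 0 0 0 0 45"

```text
time: 25.05
eef_pos: [526.5, 0.0, 95.9]
tool_rot: [0.003, 3.14, 0.0]
contact_force: [0.3, -0.4, -0.7]
opening: 52.8
gripper_force: 8.0
```

Emit:
arm_command --pt "0 0 0 0 0.1 0.5 45" --pt "0 0 0 0 0.1 1 45" --pt "0 0 0 0 0.1 1.3 45" --pt "0 0 0 0 0.1 1.3 45" --pt "0 0 0 0 0.1 1.3 45"

```text
time: 25.47
eef_pos: [525.6, 1.8, 81.8]
tool_rot: [-0.001, -3.141, 0.0]
contact_force: [0.6, -0.5, 0.6]
opening: 52.8
gripper_force: 8.0
```

Emit:
arm_command --pt "0 0 0 0 0 0.1 45" --pt "0 0 0 0 0 0.15 45" --pt "0 0 0 0 0 0.15 45" --pt "0 0 0 0 0 0.15 45"

```text
time: 25.8
eef_pos: [525.9, 1.8, 80.6]
tool_rot: [0.001, 3.142, -0.0]
contact_force: [0.0, 0.7, 0.1]
opening: 52.7
gripper_force: 8.0
```

Emit:
arm_command --pt "0 0 0 0 0 0.05 45" --pt "0 0 0 0 0 0.05 45" --pt "0 0 0 0 0 0.05 45"

```text
time: 26.05
eef_pos: [525.8, 1.8, 80.1]
tool_rot: [-0.001, -3.142, -0.0]
contact_force: [0.2, 0.3, -0.3]
opening: 52.6
gripper_force: 8.0
```

Emit:
arm_command --pt "0 0 0 0 0 0 80" --pt "0 0 0 0 0 0 80" --pt "0 0 0 0 0 0 80" --pt "0 0 0 0 0 0 80" --pt "0 0 0 0 0 0 80"

```text
time: 26.47
eef_pos: [525.9, 1.8, 80.1]
tool_rot: [0.001, 3.142, -0.0]
contact_force: [0.1, -0.4, -0.0]
opening: 68.6
gripper_force: 0.0
```

Emit:
arm_command --pt "0 0 0 0 0 -1 90" --pt "0 0 0 0 0 -4 90" --pt "0 0 0 0 0 -8 90" --pt "0 0 0 0 0 -12 100" --pt "0 0 0 0 0 -15 100"

```text
time: 26.88
eef_pos: [526.3, 1.2, 234.0]
tool_rot: [0.003, 3.139, 0.001]
contact_force: [0.3, 0.7, -0.2]
opening: 83.9
gripper_force: 0.0
```

Emit:
arm_command --pt "0 0 0 0.2 4 0 100" --pt "0 0 0 0.4 8 0 100" --pt "0 0 0 0.6 12 0 100" --pt "0 0 0 0.8 16 0 100" --pt "0 0 0 1 20 0 100"

```text
time: 27.3
eef_pos: [515.7, 203.5, 231.2]
tool_rot: [0.002, 3.141, 0.001]
contact_force: [1.6, 0.1, -0.0]
opening: 86.7
gripper_force: 0.0
```

Emit:
arm_command --pt "0 0 0 0.2 4 0 100" --pt "0 0 0 0.4 8 0 100" --pt "0 0 0 0.6 12 0 100" --pt "0 0 0 0.8 16 0 100" --pt "0 0 0 0.9 19.2 0 100"

```text
time: 27.72
eef_pos: [506.0, 397.3, 230.7]
tool_rot: [0.002, -3.142, -0.001]
contact_force: [1.5, -0.1, 0.2]
opening: 87.2
gripper_force: 0.0
```

```bash
python3 - <<'E'
from h import *
im,d=env.camera("top");c=cloud("top",d)
q=c[(abs(c[:,0]-526)<45)&(abs(c[:,1]-1)<45)&(c[:,2]>100)&(c[:,2]<135)]
print("beaker",cv2.minAreaRect(q[:,:2].astype(np.float32)),len(q),q[:,2].max())
im,d=env.camera("scene");cv2.imwrite("pics/s6.png",cv2.resize(im[120:300,190:430,::-1],(793,595)))
s,p,r=pose();print(s["time"],p.round(2),s["opening"])
E
```

```text
beaker ((526.4606323242188, 2.0727977752685547), (52.0014533996582, 49.94390869140625), 3.5667338371276855) 83 125.57789799250612
27.8167 [504.25 400.71 229.59] 86.59729951547808
```

View pics/s6.png

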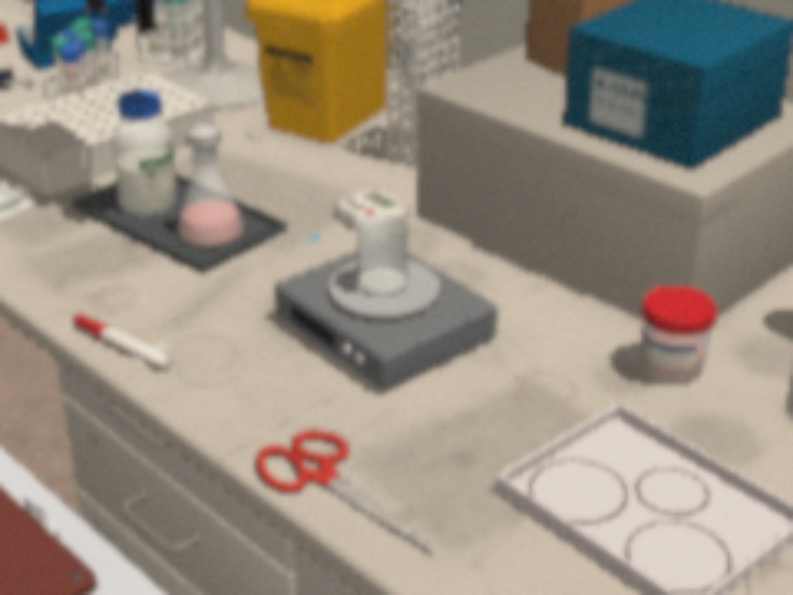

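The beaker stands on the middle of the pan at px (383, 255). The bottle (145, 150) and flask (207, 190) are upright in the tray. Now taking the bottle.

Emit:
arm_command --pt "0 0 0 0 0 0 100" --pt "0 0 0 0 0 2 100" --pt "0 0 0 0 0 5 100" --pt "0 0 0 0 0 7.5 100" --pt "0 0 0 0 0 7.5 100"

```text
time: 28.23
eef_pos: [505.6, 390.6, 150.8]
tool_rot: [-0.004, -3.137, 0.008]
contact_force: [-1.5, -1.1, -1.0]
opening: 87.2
gripper_force: 0.0
```

Emit:
arm_command --pt "0 0 0 0 0 0 100" --pt "0 0 0 0 0 0 100" --pt "0 0 0 0 0 0 100" --pt "0 0 0 0 0 0 100"

```text
time: 28.57
eef_pos: [508.1, 394.1, 157.1]
tool_rot: [0.002, 3.14, 0.003]
contact_force: [0.3, 0.3, 0.4]
opening: 87.1
gripper_force: 0.0
```

Emit:
arm_command --pt "0 0 0 0 0 2.5 100" --pt "0 0 0 0 0 5 100" --pt "0 0 0 0 0 7 100" --pt "0 0 0 0 0 7.8 100" --pt "0 0 0 0 0 7.8 100"

```text
time: 28.98
eef_pos: [506.5, 393.3, 75.8]
tool_rot: [-0.001, -3.14, 0.003]
contact_force: [-0.2, 0.2, 0.1]
opening: 86.9
gripper_force: 0.0
```

Emit:
arm_command --pt "0 0 0 0 0 0 100" --pt "0 0 0 0 0 0 100" --pt "0 0 0 0 0 0 100" --pt "0 0 0 0 0 0 100" --pt "0 0 0 0 0 0 100"

```text
time: 29.4
eef_pos: [507.5, 394.2, 77.9]
tool_rot: [0.001, 3.141, 0.002]
contact_force: [0.1, -0.1, -0.8]
opening: 86.9
gripper_force: 0.0
```

Emit:
arm_command --pt "0 0 0 0 0 0.2 100" --pt "0 0 0 0 0 0.25 100" --pt "0 0 0 0 0 0.25 100" --pt "0 0 0 0 0 0.25 100"

```text
time: 29.73
eef_pos: [507.1, 393.7, 74.4]
tool_rot: [-0.001, -3.141, 0.0]
contact_force: [0.6, -0.2, -0.1]
opening: 87.0
gripper_force: 0.0
```

Emit:
arm_command --pt "0 0 0 0 0 0 60" --pt "0 0 0 0 0 0 60" --pt "0 0 0 0 0 0 60" --pt "0 0 0 0 0 0 60" --pt "0 0 0 0 0 0 60" --newtons 40

```text
time: 30.15
eef_pos: [507.2, 393.9, 74.6]
tool_rot: [-0.001, -3.142, 0.0]
contact_force: [0.1, 0.2, -0.1]
opening: 65.2
gripper_force: 40.0
```

Emit:
arm_command --pt "0 0 0 0 0 0 60" --pt "0 0 0 0 0 0 60" --pt "0 0 0 0 0 0 60" --pt "0 0 0 0 0 0 60"

```text
time: 30.48
eef_pos: [507.2, 393.9, 74.6]
tool_rot: [-0.001, -3.142, -0.0]
contact_force: [0.7, 0.8, -0.2]
opening: 65.1
gripper_force: 40.0
```

Emit:
arm_command --pt "0 0 0 0 0 -1 60" --pt "0 0 0 0 0 -4 60" --pt "0 0 0 0 0 -8 60" --pt "0 0 0 0 0 -12 60" --pt "0 0 0 0 0 -15.5 60"

```text
time: 30.9
eef_pos: [507.2, 393.3, 232.4]
tool_rot: [0.002, 3.141, 0.0]
contact_force: [0.1, 0.6, -2.9]
opening: 65.1
gripper_force: 40.0
```

Emit:
arm_command --pt "0 0 0 0 -1 0 60" --pt "0 0 0 0.2 -4 0 60" --pt "0 0 0 0.5 -8 0 60" --pt "0 0 0 0.7 -12 0 60" --pt "0 0 0 0.8 -16 0 60"

```text
time: 31.32
eef_pos: [498.1, 231.7, 229.1]
tool_rot: [-0.001, -3.141, 0.001]
contact_force: [1.0, -0.9, -3.3]
opening: 65.2
gripper_force: 40.0
```

Emit:
arm_command --pt "0 0 0 0.2 -4 0 60" --pt "0 0 0 0.4 -8 0 60" --pt "0 0 0 0.6 -12 0 60" --pt "0 0 0 0.8 -16 0 60" --pt "0 0 0 1 -20 0 60"

```text
time: 31.73
eef_pos: [487.8, 31.5, 229.3]
tool_rot: [-0.002, -3.141, -0.001]
contact_force: [0.7, -1.2, -2.7]
opening: 65.4
gripper_force: 40.0
```

Emit:
arm_command --pt "0 0 0 0.2 -4 0 60" --pt "0 0 0 0.4 -8 0 60" --pt "0 0 0 0.6 -12 0 60" --pt "0 0 0 0.8 -16 0 60" --pt "0 0 0 1 -20 0 60"

```text
time: 32.15
eef_pos: [477.5, -168.3, 229.6]
tool_rot: [0.002, 3.141, 0.002]
contact_force: [1.2, -0.4, -4.0]
opening: 65.2
gripper_force: 40.0
```

Emit:
arm_command --pt "0 0 0 0.2 -4 0 60" --pt "0 0 0 0.4 -8 0 60" --pt "0 0 0 0.6 -12 0 60" --pt "0 0 0 0.8 -15.5 0 60" --pt "0 0 0 1 -18 0 60"

```text
time: 32.57
eef_pos: [467.0, -349.4, 229.3]
tool_rot: [-0.005, -3.141, 0.001]
contact_force: [-0.3, -0.4, -3.2]
opening: 64.6
gripper_force: 40.0
```

Emit:
arm_command --pt "0 0 0 0.2 -2.5 0 60" --pt "0 0 0 0.2 -5 0 60" --pt "0 0 0 0.2 -6.4 0 60" --pt "0 0 0 0.2 -6.4 0 60" --pt "0 0 0 0.2 -6.4 0 60"

```text
time: 32.98
eef_pos: [465.4, -410.8, 229.1]
tool_rot: [-0.005, -3.14, -0.0]
contact_force: [0.4, 0.5, -2.9]
opening: 65.0
gripper_force: 40.0
```

Emit:
arm_command --pt "0 0 0 0 0 0 60" --pt "0 0 0 0 0 3 60" --pt "0 0 0 0 0 6 60" --pt "0 0 0 0 0 9 60" --pt "0 0 0 0 0 12 60"

```text
time: 33.4
eef_pos: [467.4, -408.3, 108.5]
tool_rot: [-0.002, 3.141, 0.001]
contact_force: [0.7, -0.5, -3.9]
opening: 65.3
gripper_force: 40.0
```

Emit:
arm_command --pt "0 0 0 0 0 0 60" --pt "0 0 0 0 0 0 60" --pt "0 0 0 0 0 0 60" --pt "0 0 0 0 0 0 60" --pt "0 0 0 0 0 0 60"

```text
time: 33.82
eef_pos: [467.5, -410.8, 111.6]
tool_rot: [0.001, 3.139, -0.002]
contact_force: [-0.6, 0.6, -3.4]
opening: 65.2
gripper_force: 40.0
```

Emit:
arm_command --pt "0 0 0 0 0 1.5 60" --pt "0 0 0 0 0 2.5 60" --pt "0 0 0 0 0 3.1 60" --pt "0 0 0 0 0 3.1 60" --pt "0 0 0 0 0 3.1 60"

```text
time: 34.23
eef_pos: [466.4, -410.2, 78.6]
tool_rot: [-0.002, -3.141, -0.0]
contact_force: [-0.2, -0.6, -3.5]
opening: 65.2
gripper_force: 40.0
```

Emit:
arm_command --pt "0 0 0 0 0 0 60" --pt "0 0 0 0 0 0 60" --pt "0 0 0 0 0 0 60" --pt "0 0 0 0 0 0 60" --pt "0 0 0 0 0 0 60"

```text
time: 34.65
eef_pos: [466.6, -410.2, 78.8]
tool_rot: [0.001, 3.141, -0.0]
contact_force: [-0.2, -0.6, -2.8]
opening: 65.1
gripper_force: 40.0
```

Emit:
arm_command --pt "0 0 0 0 0 0.1 60" --pt "0 0 0 0 0 0.2 60" --pt "0 0 0 0 0 0.3 60" --pt "0 0 0 0 0 0.35 60" --pt "0 0 0 0 0 0.35 60"

```text
time: 35.07
eef_pos: [466.7, -410.2, 75.6]
tool_rot: [0.001, 3.141, 0.0]
contact_force: [-1.7, 2.0, 4.2]
opening: 65.3
gripper_force: 40.0
```

Emit:
arm_command --pt "0 0 0 0 0 0 100" --pt "0 0 0 0 0 0 100" --pt "0 0 0 0 0 0 100" --pt "0 0 0 0 0 0 100" --pt "0 0 0 0 0 0 100"

```text
time: 35.48
eef_pos: [466.5, -410.3, 75.1]
tool_rot: [0.001, 3.142, -0.0]
contact_force: [-0.5, 0.8, -0.7]
opening: 85.0
gripper_force: 0.0
```

Emit:
arm_command --pt "0 0 0 0 0 -1 100" --pt "0 0 0 0 0 -4 100" --pt "0 0 0 0 0 -8 100" --pt "0 0 0 0 0 -12 100" --pt "0 0 0 0 0 -12 100"

```text
time: 35.9
eef_pos: [468.2, -413.4, 203.5]
tool_rot: [0.003, 3.134, -0.01]
contact_force: [0.6, -0.6, 1.1]
opening: 87.0
gripper_force: 0.0
```

Emit:
arm_command --pt "0 0 0 -0.3 4 0 100" --pt "0 0 0 -0.6 8 0 100" --pt "0 0 0 -0.9 12 0 100" --pt "0 0 0 -1.2 16 0 100" --pt "0 0 0 -1.5 20 0 100"

```text
time: 36.32
eef_pos: [481.5, -208.8, 195.5]
tool_rot: [0.003, 3.141, 0.0]
contact_force: [0.3, 0.6, 0.9]
opening: 86.9
gripper_force: 0.0
```

Emit:
arm_command --pt "0 0 0 -0.3 4 0 100" --pt "0 0 0 -0.6 8 0 100" --pt "0 0 0 -0.9 12 0 100" --pt "0 0 0 -1.2 16 0 100" --pt "0 0 0 -1.5 20 0 100"

```text
time: 36.73
eef_pos: [496.8, -8.4, 196.1]
tool_rot: [0.002, 3.14, 0.002]
contact_force: [0.8, -0.2, 0.2]
opening: 86.9
gripper_force: 0.0
```

Emit:
arm_command --pt "0 0 0 -0.3 4 0 100" --pt "0 0 0 -0.6 8 0 100" --pt "0 0 0 -0.9 12 0 100" --pt "0 0 0 -1.2 16 0 100" --pt "0 0 0 -1.5 20 0 100"

```text
time: 37.15
eef_pos: [512.1, 191.6, 195.9]
tool_rot: [0.002, 3.141, 0.001]
contact_force: [1.1, -0.4, 0.7]
opening: 87.2
gripper_force: 0.0
```

Emit:
arm_command --pt "0 0 0 -0.3 4 0 100" --pt "0 0 0 -0.5 7 0 100" --pt "0 0 0 -0.5 9 0 100" --pt "0 0 0 -0.5 9.5 0 100" --pt "0 0 0 -0.5 9.5 0 100"

```text
time: 37.57
eef_pos: [517.0, 285.5, 195.1]
tool_rot: [-0.001, 3.141, -0.001]
contact_force: [-0.2, -0.3, -0.5]
opening: 86.8
gripper_force: 0.0
```

Emit:
arm_command --pt "0 0 0 0 0 0 100" --pt "0 0 0 0 0 2 100" --pt "0 0 0 0 0 4 100" --pt "0 0 0 0 0 4 100" --pt "0 0 0 0 0 4 100"

```text
time: 37.98
eef_pos: [517.1, 282.6, 155.1]
tool_rot: [-0.006, -3.14, 0.002]
contact_force: [0.8, 0.5, -0.9]
opening: 86.9
gripper_force: 0.0
```

Emit:
arm_command --pt "0 0 0 0 0 0 100" --pt "0 0 0 0 0 0 100" --pt "0 0 0 0 0 0 100" --pt "0 0 0 0 0 0 100" --pt "0 0 0 0 0 0 100"

```text
time: 38.4
eef_pos: [517.3, 284.9, 155.5]
tool_rot: [0.001, 3.141, 0.001]
contact_force: [-0.6, 0.4, 0.3]
opening: 87.3
gripper_force: 0.0
```

Down 70 mm to z of about 85, the same height on the flask as before.

Emit:
arm_command --pt "0 0 0 0 0 2.5 100" --pt "0 0 0 0 0 5 100" --pt "0 0 0 0 0 6.5 100" --pt "0 0 0 0 0 7 100" --pt "0 0 0 0 0 7 100"

```text
time: 38.82
eef_pos: [516.4, 284.4, 84.0]
tool_rot: [-0.001, -3.14, 0.003]
contact_force: [0.9, 0.0, 0.9]
opening: 86.9
gripper_force: 0.0
```

Emit:
arm_command --pt "0 0 0 0 0 0 100" --pt "0 0 0 0 0 0 100" --pt "0 0 0 0 0 0 100" --pt "0 0 0 0 0 0 100" --pt "0 0 0 0 0 0 100"

```text
time: 39.23
eef_pos: [517.4, 285.0, 85.7]
tool_rot: [0.001, 3.141, 0.001]
contact_force: [-0.1, 0.2, 0.1]
opening: 87.1
gripper_force: 0.0
```

Emit:
arm_command --pt "0 0 0 0 0 0 30" --pt "0 0 0 0 0 0 30" --pt "0 0 0 0 0 0 30" --pt "0 0 0 0 0 0 30" --pt "0 0 0 0 0 0 30" --newtons 15

```text
time: 39.65
eef_pos: [517.1, 284.8, 85.0]
tool_rot: [-0.001, -3.141, 0.0]
contact_force: [0.3, -0.2, 0.2]
opening: 61.6
gripper_force: 0.0
```

Emit:
arm_command --pt "0 0 0 0 0 0 30" --pt "0 0 0 0 0 0 30" --pt "0 0 0 0 0 0 30" --pt "0 0 0 0 0 0 30" --pt "0 0 0 0 0 0 30"

```text
time: 40.07
eef_pos: [517.0, 284.8, 85.0]
tool_rot: [-0.001, -3.142, 0.0]
contact_force: [1.1, 0.2, 0.6]
opening: 43.1
gripper_force: 14.7
```

Emit:
arm_command --pt "0 0 0 0 0 0 30" --pt "0 0 0 0 0 0 30" --pt "0 0 0 0 0 0 30" --newtons 20

```text
time: 40.32
eef_pos: [517.1, 284.8, 85.0]
tool_rot: [-0.001, -3.142, 0.0]
contact_force: [-0.2, 0.3, 0.3]
opening: 43.1
gripper_force: 19.5
```

Emit:
arm_command --pt "0 0 0 0 0 -1 30" --pt "0 0 0 0 0 -4 30" --pt "0 0 0 0 0 -8 30" --pt "0 0 0 0 0 -12 30" --pt "0 0 0 0 0 -15 30"

```text
time: 40.73
eef_pos: [517.7, 284.4, 239.0]
tool_rot: [0.003, 3.14, 0.002]
contact_force: [2.3, 0.5, -1.1]
opening: 43.1
gripper_force: 19.5
```

Emit:
arm_command --pt "0 0 0 0.2 -1 0 30" --pt "0 0 0 0.4 -4 0 30" --pt "0 0 0 0.7 -8 0 30" --pt "0 0 0 1 -12 0 30" --pt "0 0 0 1.3 -16 0 30"

```text
time: 41.15
eef_pos: [503.3, 122.7, 235.0]
tool_rot: [-0.001, -3.141, 0.0]
contact_force: [0.8, -0.1, -0.6]
opening: 43.1
gripper_force: 19.5
```

Emit:
arm_command --pt "0 0 0 0.4 -4 0 30" --pt "0 0 0 0.7 -8 0 30" --pt "0 0 0 1 -12 0 30" --pt "0 0 0 1.4 -16 0 30" --pt "0 0 0 1.7 -20 0 30"

```text
time: 41.57
eef_pos: [485.7, -77.5, 235.1]
tool_rot: [-0.002, -3.142, -0.002]
contact_force: [1.7, -0.2, -0.6]
opening: 42.7
gripper_force: 19.5
```

Emit:
arm_command --pt "0 0 0 0.4 -4 0 30" --pt "0 0 0 0.7 -8 0 30" --pt "0 0 0 1 -12 0 30" --pt "0 0 0 1.3 -15.5 0 30" --pt "0 0 0 1.6 -18 0 30"

```text
time: 41.98
eef_pos: [469.3, -258.8, 235.6]
tool_rot: [0.005, 3.141, -0.001]
contact_force: [0.4, -0.1, -0.7]
opening: 42.7
gripper_force: 19.5
```

Emit:
arm_command --pt "0 0 0 0.2 -2.5 0 30" --pt "0 0 0 0.2 -4.8 0 30" --pt "0 0 0 0.2 -4.8 0 30" --pt "0 0 0 0.2 -4.8 0 30" --pt "0 0 0 0.2 -4.8 0 30"

```text
time: 42.4
eef_pos: [468.3, -302.7, 234.9]
tool_rot: [-0.002, -3.141, -0.001]
contact_force: [0.0, 0.1, -2.8]
opening: 43.0
gripper_force: 19.4
```

Emit:
arm_command --pt "0 0 0 0 0 2 30" --pt "0 0 0 0 0 5 30" --pt "0 0 0 0 0 8 30" --pt "0 0 0 0 0 10.5 30" --pt "0 0 0 0 0 12 30"

```text
time: 42.82
eef_pos: [468.2, -300.3, 112.5]
tool_rot: [0.003, -3.139, -0.004]
contact_force: [-0.1, 0.5, -2.3]
opening: 42.8
gripper_force: 19.5
```

Emit:
arm_command --pt "0 0 0 0 0 0 30" --pt "0 0 0 0 0 0 30" --pt "0 0 0 0 0 0 30" --pt "0 0 0 0 0 0 30" --pt "0 0 0 0 0 0 30"

```text
time: 43.23
eef_pos: [469.4, -303.2, 116.3]
tool_rot: [0.0, 3.14, -0.001]
contact_force: [1.1, -1.3, -0.9]
opening: 42.9
gripper_force: 19.4
```

Emit:
arm_command --pt "0 0 0 0 0 1.2 30" --pt "0 0 0 0 0 2.1 30" --pt "0 0 0 0 0 2.6 30" --pt "0 0 0 0 0 2.6 30" --pt "0 0 0 0 0 2.6 30"

```text
time: 43.65
eef_pos: [468.1, -303.2, 88.5]
tool_rot: [-0.002, -3.14, -0.0]
contact_force: [0.2, -0.2, -1.5]
opening: 42.9
gripper_force: 19.5
```

Emit:
arm_command --pt "0 0 0 0 0 0 30" --pt "0 0 0 0 0 0 30" --pt "0 0 0 0 0 0 30" --pt "0 0 0 0 0 0 30" --pt "0 0 0 0 0 0 30"

```text
time: 44.07
eef_pos: [468.7, -303.2, 89.2]
tool_rot: [0.001, 3.141, -0.0]
contact_force: [-0.6, 0.3, -1.9]
opening: 43.0
gripper_force: 19.4
```

Emit:
arm_command --pt "0 0 0 0 0 0.1 30" --pt "0 0 0 0 0 0.2 30" --pt "0 0 0 0 0 0.3 30" --pt "0 0 0 0 0 0.32 30" --pt "0 0 0 0 0 0.32 30"

```text
time: 44.48
eef_pos: [468.8, -303.1, 86.0]
tool_rot: [0.001, 3.141, 0.0]
contact_force: [-1.2, 1.8, 0.2]
opening: 43.3
gripper_force: 19.7
```

Emit:
arm_command --pt "0 0 0 0 0 0 30" --pt "0 0 0 0 0 0 30"

```text
time: 44.65
eef_pos: [468.7, -303.1, 86.0]
tool_rot: [0.001, 3.141, -0.0]
contact_force: [0.3, -0.1, 1.4]
opening: 42.6
gripper_force: 19.7
```

Emit:
arm_command --pt "0 0 0 0 0 0 80" --pt "0 0 0 0 0 0 80" --pt "0 0 0 0 0 0 80" --pt "0 0 0 0 0 0 80" --pt "0 0 0 0 0 0 80"

```text
time: 45.07
eef_pos: [468.5, -303.3, 85.9]
tool_rot: [-0.001, -3.142, 0.0]
contact_force: [-0.7, 0.5, 0.3]
opening: 66.1
gripper_force: 0.0
```

Emit:
arm_command --pt "0 0 0 0 0 -1 80" --pt "0 0 0 0 0 -4 80" --pt "0 0 0 0 0 -8 80" --pt "0 0 0 0 0 -12 80" --pt "0 0 0 0 0 -15 80"

```text
time: 45.48
eef_pos: [468.5, -304.2, 239.5]
tool_rot: [0.004, 3.14, -0.002]
contact_force: [0.6, -0.4, 1.1]
opening: 69.5
gripper_force: 0.0
```

Emit:
arm_command --pt "0 0 0 0 4 0 80" --pt "0 0 0 0 8 0 80" --pt "0 0 0 0 12 0 80" --pt "0 0 0 0 16 0 80" --pt "0 0 0 0 19 0 80"

```text
time: 45.9
eef_pos: [468.6, -110.0, 236.7]
tool_rot: [-0.001, 3.14, 0.003]
contact_force: [1.2, 1.1, 0.7]
opening: 69.8
gripper_force: 0.0
```

Emit:
arm_command --pt "0 0 0 0 4 0 80" --pt "0 0 0 0 8 0 80" --pt "0 0 0 0 12 0 80" --pt "0 0 0 0 14 0 80" --pt "0 0 0 0 14 0 80"

```text
time: 46.32
eef_pos: [468.6, 31.7, 236.3]
tool_rot: [-0.009, 3.141, 0.001]
contact_force: [-0.4, 0.0, 0.2]
opening: 70.0
gripper_force: 0.0
```

```bash
python3 - <<'E'
from h import *
im,d=env.camera("top");c=cloud("top",d)
def f(nm,x,y,z0,z1,w=35):
    q=c[(abs(c[:,0]-x)<w)&(abs(c[:,1]-y)<w)&(c[:,2]>z0)&(c[:,2]<z1)]
    print(nm,len(q),cv2.minAreaRect(q[:,:2].astype(np.float32)) if len(q)>4 else "")
f("cap",467,-410,132,150);f("flask",470,-303,126,145);f("beaker",526,1,100,135,45);f("cup",680,-243,70,90,45);f("timer",680,189,12,30,45)
a=cv2.resize(im[190:270,370:490,::-1],(800,533),interpolation=cv2.INTER_CUBIC);cv2.imwrite("pics/c7.png",a)
im,d=env.camera("scene");cv2.imwrite("pics/s7.png",cv2.resize(im[120:300,190:430,::-1],(793,595)))
s,p,r=pose();print(s["time"],p.round(2),s["opening"])
E
```

```text
cap 240 ((468.45782470703125, -411.0374755859375), (47.092857360839844, 46.42524337768555), 57.530250549316406)
flask 130 ((469.667724609375, -303.49713134765625), (33.766761779785156, 34.8658447265625), 45.795654296875)
beaker 0 
cup 407 ((682.1367797851562, -244.90452575683594), (70.23267364501953, 69.43428802490234), 0.7328243255615234)
timer 349 ((683.9864501953125, 184.3015594482422), (76.71467590332031, 74.41360473632812), 87.19474792480469)
46.4167 [468.97  26.73 236.27] 69.92707064852608
```

View pics/c7.png

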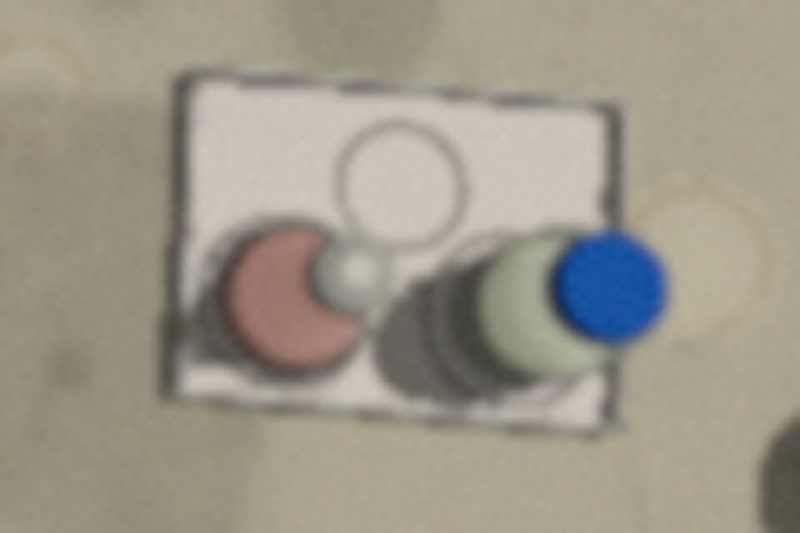

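View pics/s7.png

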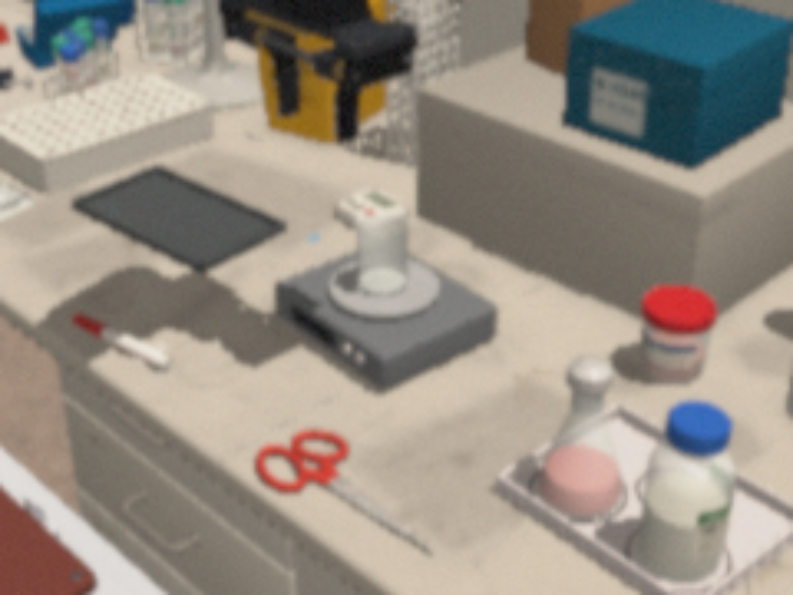

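Everything stands in place, with the cap at crop px (610, 288) and the flask mouth at (352, 272), as at the start. In the scene view the beaker is centred on the pan at (383, 255), and the cup and timer have not moved. Handing in.

Emit:
arm_command --pt "0 0 0 0 0 0 80" --pt "0 0 0 0 0 0 80" --pt "0 0 0 0 0 0 80" --pt "0 0 0 0 0 0 80" --pt "0 0 0 0 0 0 80"

```text
time: 46.83
eef_pos: [468.9, 26.3, 235.9]
tool_rot: [0.003, 3.142, 0.0]
contact_force: [0.2, -0.2, 0.5]
opening: 69.6
gripper_force: 0.0
```

```bash
python3 -c "
from rig import env
print(env.close_job())"
```

```text
the job is handed in; nothing more can be done
None
```

The job is handed in at about 47 s: the beaker is in the middle of the balance pan (within about 2 mm), the bottle and flask are back within about 2 mm of where they stood, everything is upright, and the specimen cup and timer were left alone; `close_job` gave no verdict.

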